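# Unclip the blue porcelain boats

### The job

Pull the two blue-fronted porcelain boats out of the sprung clip strip, one at a time, and bring each well onto the round cork mat, sliding them over the bench without lifting them, as ash in them would blow about. Finish one on the mat before starting the other, leave the plain white boat clipped in the strip, and do not disturb the other labware.

Things in the scene. Friction and masses are not known exactly. Their poses are not given: they have to be found in the camera images.
- strip: aluminium clip strip fixed on the bench, 340 mm long (its y), 24 high, no floor; three bays 70 mm wide, open to -x (towards the robot), centred at y = -100, 0, +100 mm. Origin on the bench, at the place of the middle bay's boat centre: a boat that is home has its centre at x = 0 of this frame. Side blocks from x = +7 to +62 mm, back bar to +81 mm
- strip_noses (a point): middle of the row of upright brass spring noses (8 mm radius, tops 27 mm high), two per bay, 21 mm behind the strip's origin. It takes about 6 to 12 N straight along the strip's -x to pull a boat past them; after some 15 mm it is free and may jump ahead. A boat clears the blocks after 55 mm, and the fronts of boats still clipped beside it after 125 mm
- mat: thin round cork mat lying on the bench, 240 mm across, no raised edge (flush with the bench, under 1.5 mm); origin at its centre, on the bench
- boat_a_mid (a point): white porcelain boat with a blue front end, one of two, clipped in any bay; 120 mm long (x), 56 wide (y; 66 over the ribs), 30 high, 0.18 to 0.35 kg, open on top, walls 5 to 6 mm. A round upright rib on each side, 32 mm behind the middle, is what the spring noses hold. The point is its centre, 15 mm above its underside; x points to its rear (the strip's back), z up
- boat_a_pocket (a point): open rear compartment of boat_a: 69 mm long (x), 46 wide, floor 5 mm thick. The point is the middle of its floor, 19.5 mm behind the boat's centre. Its front is a 6 mm cross wall, 26 mm high above the bench, its rear face 15 mm in front of the boat's centre: closed fingertips put in the compartment can pull the boat by the cross wall or push it by the other walls
- boat_b_pocket (a point): open rear compartment of boat_b: 69 mm long (x), 46 wide, floor 5 mm thick. The point is the middle of its floor, 19.5 mm behind the boat's centre. Its front is a 6 mm cross wall, 26 mm high above the bench, its rear face 15 mm in front of the boat's centre: closed fingertips put in the compartment can pull the boat by the cross wall or push it by the other walls
- boat_b_mid (a point): the other boat with a blue front end, same form as boat_a. Take the fingers off the walls before raising them: a boat can be dragged up by a finger that leans on its wall
- boat_white_mid (a point): the plain white boat, same form without blue; it must stay clipped. All three boats are glazed and slippery (friction about 0.35) and can tip if pushed sideways fast
- beaker: clear beaker, 72 mm across, 100 mm high, standing beside the strip; origin at its underside's centre. Bystander
- dish: white porcelain dish, 80 mm across, 35 mm high; origin at its underside's centre. Bystander
- bottle: amber glass bottle, 66 mm across, 150 mm high; origin at its underside's centre. Bystander
- jug: white plastic jug with a handle, 110 mm across, 130 mm high; origin at its underside's centre. Bystander
- tongs: steel crucible tongs lying flat, 240 mm long (x), 70 mm wide, 13 mm high; origin at the pivot, on the bench. Bystander

How it is judged:
By the outcome, as a careful person would: the job done as asked, in the order asked, and still so for the second after the job is handed in, with the robot touching nothing.
It also fails if it takes over 61 s, if anything falls off the work surface, if the arm or the gripper's body presses on something with over 40 N, if the wrist force passes 120 N, or if a joint passes its speed limit or range.

### The arm

A 6-joint arm with a two-finger parallel gripper is mounted at the origin on the work surface. World frame = base frame: x ahead of the robot, y to its left, z up, the work surface at z = 0. Lengths are in m, angles in degrees, forces in N, time in s.
With the tool pointing down it reaches from about 0.425 to 0.925 m from the base axis. Payload 12.5 kg.
Tool frame: the origin (TCP) lies midway between the tips of the shut fingers; the grasp point (between the pads) lies 19 mm behind it; z points along the fingers, x is the direction in which the jaws open and shut, and the axes are right-handed (so a half turn about z gives the same grasp; the last joint's range is limited). The gripper opens to 85 mm and grips with 20 to 120 N. Pads are 22 mm wide; open, the fingers measure 114 mm over their backs; the gripper's body (76 mm by 85 mm) begins 54 mm behind the grasp point. The pads swing forward as they close: fully open they stand 13 mm farther back than shut.
Start: joints at [64.939, 28.126, 89.318, -0, 62.55, -6.05], TCP at [0.204, 0.591, 0.231] pointing down, gripper open.
Joint ranges: [-177.58, 177.58], [-47.91, 125.51], [2.72, 160], [-65.01, 245.01], [3.68, 167.84], [-153.87, 153.87]. Speed limits (degrees/s): [127.2, 127.2, 159.86, 180, 180, 180].

### API

Orientations are given as a 3x3 rotation matrix whose columns are the frame's x, y, z axes.
In Python, from station import telemetry, imaging, job_done, spot_in, silhouettes gives the robot as it stands.
- The arm moves only by the tool step_arm, never from a script. Its argument "increments" is a list of rows, each an object of numbers: "grip": the closure, from 0 (fully open) to 1 (shut); "x", "y", "z": the shift along the tool's x, y, z in mm; "ax", "ay", "az": the turn, a rotation vector about the tool's x, y, z in rad. A call has 1 to 12 rows; each row is the pose to reach, as a shift and turn from the pose measured when the call began, along the tool's axes at that moment; what a row does not reach only later rows make up. A row lasts 1/8 s, in which the tool goes at most 62.5 mm and 10.7 degrees, less where a joint would pass 70% of its speed; a pose out of reach is approached as far as the arm can. A call with a gripper value outside its range is refused whole. The fingers move at their own pace and stop on an object; "squeeze" is the grip in N (left out, the last holds). Time passes only in rows, so rows that repeat a pose let the fingers close. It gives the time, the measured TCP pose, the force and the opening at its end, in the units of the state.
- telemetry.get_state(): the state, without advancing time (a new reading comes with each control period).
- imaging.camera(name): name is "scene" or "top" or "wrist"; returns a dict with "img" (384x512x3 uint8, blue, green, red), "range_z" (384x512 float32, m along the optical axis (not along the pixel's ray), 0 where there is no reading), "fx", "fy", "cx", "cy" (pixels), "camera_from_world" (4x4, takes a point from world to camera coordinates); the wrist camera has in their place "mount" (4x4, takes a point from camera to tool coordinates, whose origin is the TCP and whose axes are the tool frame's). Camera axes: x right, y up, looking along -z (the intrinsics and any distortion apply to the point x, -y, -z); pixel columns grow to the right and rows downward; lengths in m; the calibration is good to about 2 mm. A picture is of the moment at which its call begins: read the wrist's pose just before it.
- job_done(): hands the job in, once; it reports no verdict.
Trained networks look in the newest picture that a camera, given by its name, has taken for a name from the list of things; names that differ only in an ending like _2 or _b are one class to them, and where a whole thing is asked for, a point or a joint stands for the part that bears it (a point fixed in the world has none). Each returns a list of dicts, best first, with "confidence" (0 to 1); they miss things now and then, are a little off and sometimes report something else, mostly with a low value. They report only what shows in the picture. A call takes as long as a camera call.
- spot_in(label, camera): "bbox" ([left, top, right, bottom] in pixels, round what is visible of it).
- silhouettes(label, camera): "pixels" (384x512 bool, what is visible of it) and "bbox" ([left, top, right, bottom] in pixels, round what is visible of it).
The state is a dict: "t": time; "qpos": joint angles; "qvel": joint speeds; "tau": joint torques, N m; "ee_pos": TCP position; "eef_rot": TCP orientation; "ft_force": force on the tool from outside, world axes, zero at the start; "ft_torque": the same for the moment, N m; "opening": opening from 0.0 (shut) to 1.0 (fully open).
Only numpy, scipy, OpenCV 4.12 (cv2) and the standard library are available. Lean on these libraries where they do the work, as an engineer would, in place of code of your own. Each camera call takes 0.05 s, during which the arm holds its last target. There are 200 camera calls.

## Working session

There is one attempt and no reset: what is moved stays moved. The work goes in short steps, Python scripts to look and compute and a tool call to move; the robot and the scene stay as the last step left them, time stands still between calls to the robot, and variables do not carry over. Pictures are saved under pics/ and viewed, about 8 in all and at most 12, crops included, and the job is handed in when it is done.

Besides the shell and the picture viewer there is one more tool, called after "Emit:" as name(argument=value, ...) on one line, values as JSON. step_arm: Moves the arm, as the interface text tells. Its arguments: {"type":"object","properties":{"increments":{"type":"array","items":{"type":"object","properties":{"grip":{"type":"number"},"x":{"type":"number"},"y":{"type":"number"},"z":{"type":"number"},"ax":{"type":"number"},"ay":{"type":"number"},"az":{"type":"number"}}}},"squeeze":{"type":"number"}},"required":["increments"]}

```bash
ls; mkdir -p pics; cat > h.py <<'E'
import numpy as np,cv2
from station import telemetry, imaging, job_done, spot_in, silhouettes
def shot(n):
    s=telemetry.get_state(); c=imaging.camera(n)
    if 'mount' in c:
        T=np.eye(4);T[:3,:3]=np.array(s['eef_rot']);T[:3,3]=s['ee_pos'];c['wc']=T@np.array(c['mount'])
    else: c['wc']=np.linalg.inv(np.array(c['camera_from_world']))
    return s,c
def cloud(c):
    z=c['range_z'];v,u=np.mgrid[:384,:512]
    P=np.stack([(u-c['cx'])/c['fx']*z,-(v-c['cy'])/c['fy']*z,-z],-1)
    return P@c['wc'][:3,:3].T+c['wc'][:3,3]
E
python3 - <<'E'
from h import *
for n in('top','scene'):
    s,c=shot(n);cv2.imwrite(f'pics/{n}0.png',c['img']);W=cloud(c);np.save(n+'.npy',W)
    print(n,[k for k in c],c.get('dist'))
    for l in('strip','mat','boat_a_mid','boat_white_mid','strip_noses','boat_a_pocket','beaker','dish','bottle','jug','tongs'):
        for r in silhouettes(l,n)[:4]:
            m=r['pixels']&(c['range_z']>0);p=W[m]
            print(l,round(r['confidence'],2),np.round(r['bbox']),np.round(np.percentile(p,[2,50,98],axis=0),3).tolist() if len(p) else None)
print(s['t'],s['ee_pos'],s['eef_rot'])
E
```

```text
pics
top ['img', 'range_z', 'fx', 'fy', 'cx', 'cy', 'camera_from_world', 'wc'] None
strip 0.91 [193. 140. 307. 171.] [[0.661, -0.113, 0.0], [0.712, 0.052, 0.025], [0.74, 0.217, 0.031]]
mat 0.93 [263. 191. 346. 273.] [[0.365, -0.219, -0.003], [0.472, -0.111, 0.002], [0.58, -0.002, 0.007]]
boat_a_mid 0.59 [273. 148. 297. 188.] [[0.601, -0.076, 0.001], [0.663, -0.048, 0.008], [0.717, -0.019, 0.034]]
boat_white_mid 0.8 [241. 148. 259. 191.] [[0.596, 0.023, 0.001], [0.659, 0.05, 0.008], [0.714, 0.078, 0.034]]
boat_white_mid 0.4 [262. 193. 346. 277.] [[0.365, -0.22, -0.003], [0.472, -0.111, 0.002], [0.58, -0.004, 0.007]]
boat_white_mid 0.19 [190. 144. 309. 170.] [[0.66, -0.112, 0.001], [0.71, 0.064, 0.025], [0.739, 0.219, 0.03]]
strip_noses 0.57 [189. 142. 307. 171.] [[0.659, -0.112, 0.001], [0.71, 0.057, 0.025], [0.738, 0.217, 0.03]]
boat_a_pocket 0.93 [270. 145. 295. 191.] [[0.6, -0.077, 0.002], [0.663, -0.05, 0.008], [0.718, -0.021, 0.034]]
beaker 0.61 [121. 180. 154. 207.] [[0.552, 0.33, 0.002], [0.588, 0.377, 0.055], [0.616, 0.396, 0.103]]
dish 0.84 [144. 147. 173. 173.] [[0.66, 0.282
[... 1824 characters left out ...]
.8 [349. 174. 379. 191.] [[0.665, 0.278, 0.003], [0.693, 0.328, 0.021], [0.735, 0.35, 0.035]]
bottle 0.94 [115. 233. 159. 292.] [[0.66, -0.358, 0.001], [0.695, -0.328, 0.091], [0.707, -0.298, 0.15]]
bottle 0.24 [223. 187. 346. 263.] [[0.67, -0.118, 0.004], [0.727, 0.016, 0.023], [0.747, 0.214, 0.027]]
jug 0.86 [324.  95. 365. 147.] [[0.424, 0.33, 0.001], [0.493, 0.382, 0.094], [0.552, 0.466, 0.129]]
tongs 0.79 [ 73. 201. 104. 262.] [[0.35, -0.424, -0.001], [0.454, -0.398, 0.007], [0.58, -0.369, 0.012]]
0.6 [0.20358003 0.59091958 0.23132165] [[ 3.25802056e-01  9.45438005e-01 -2.81403670e-06]
 [ 9.45438003e-01 -3.25802055e-01  5.44246244e-05]
 [ 5.05382893e-05 -2.03921517e-05 -9.99999999e-01]]
```

```bash
python3 - <<'E'
import cv2
a=cv2.resize(cv2.imread('pics/top0.png')[130:290,170:370],None,fx=3,fy=3,interpolation=2)
b=cv2.resize(cv2.imread('pics/scene0.png')[100:300,60:400],None,fx=2.3,fy=2.3)
cv2.imwrite('pics/v1.png',a);cv2.imwrite('pics/v2.png',b)
E
```

```text
(no output)
```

View pics/v1.png

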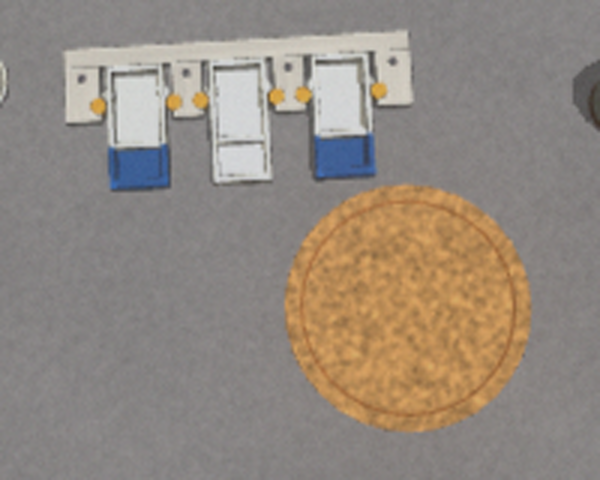

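View pics/v2.png

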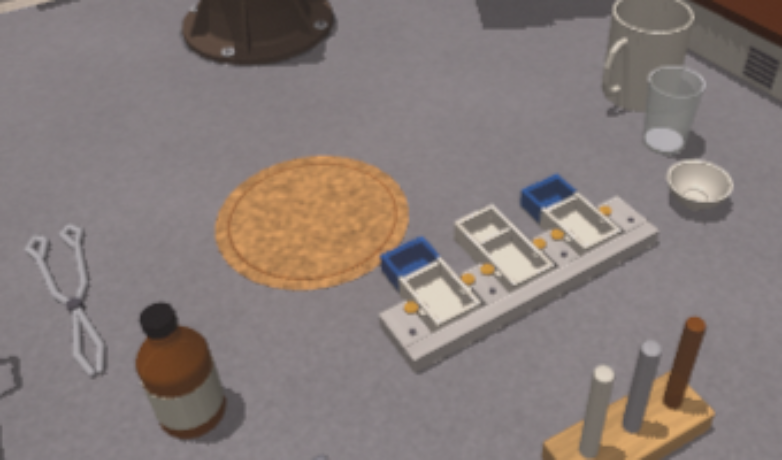

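The two blue boats are in the right bay (scene v2 ~ (430,285)) and the left bay (~ (575,210)). The white boat is in the middle (505,240), and the mat is in front of the right bay. I'll move the wrist camera over the strip.

Emit:
step_arm(increments=[{"x":-392,"y":554,"z":-100,"az":-0.39,"grip":0.9},{"x":-392,"y":554,"z":-100,"az":-0.39,"grip":0.9},{"x":-392,"y":554,"z":-100,"az":-0.39,"grip":0.9},{"x":-392,"y":554,"z":-100,"az":-0.39,"grip":0.9},{"x":-392,"y":554,"z":-100,"az":-0.39,"grip":0.9},{"x":-392,"y":554,"z":-100,"az":-0.39,"grip":0.9},{"x":-392,"y":554,"z":-100,"az":-0.39,"grip":0.9},{"x":-392,"y":554,"z":-100,"az":-0.39,"grip":0.9},{"x":-392,"y":554,"z":-100,"az":-0.39,"grip":0.9},{"x":-392,"y":554,"z":-100,"az":-0.39,"grip":0.9},{"x":-392,"y":554,"z":-100,"az":-0.39,"grip":0.9},{"x":-392,"y":554,"z":-100,"az":-0.39,"grip":0.9}])

```text
invalid input at $.increments[0]: expected keys grip, x, y, z, ax, ay, az
```

```bash
python3 - <<'E'
from h import *
s,c=shot('wrist');cv2.imwrite('pics/w1.png',c['img']);W=cloud(c);np.save('w1.npy',W)
print(s['t'],s['ee_pos'],s['eef_rot'],s['opening'],s['qpos'],s['qvel'])
for l in('strip','mat','boat_a_mid','boat_white_mid'):
  for r in silhouettes(l,'wrist')[:3]:
    m=r['pixels']&(c['range_z']>0);p=W[m]
    if len(p)>20:
      rc=cv2.minAreaRect((p[(p[:,2]>.012)|(l=='mat')][:,:2]*1000).astype(np.float32)) 
      print(l,round(r['confidence'],2),np.round(r['bbox']),rc,np.percentile(p[:,2],[2,50,98]))
E
```

```text
1.2 [0.20357037 0.59091837 0.23129182] [[ 3.25754815e-01  9.45454283e-01 -1.64423290e-06]
 [ 9.45454283e-01 -3.25754815e-01  1.50481940e-06]
 [ 8.87121160e-07 -2.04474920e-06 -1.00000000e+00]] 0.9992471272279592 [ 6.49386932e+01  2.81290317e+01  8.93196602e+01  1.37318955e-04
  6.25512699e+01 -6.05005860e+00] [ 0.02021672 -0.0157412  -0.0722284   0.04897499  0.01468404 -0.0096411 ]
```

View pics/w1.png

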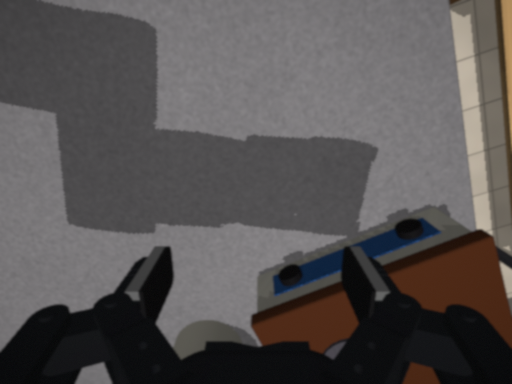

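Emit:
step_arm(increments=[{"x":-392,"y":554,"z":-100,"ax":0,"ay":0,"az":-0.39,"grip":0.9},{"x":-392,"y":554,"z":-100,"ax":0,"ay":0,"az":-0.39,"grip":0.9},{"x":-392,"y":554,"z":-100,"ax":0,"ay":0,"az":-0.39,"grip":0.9},{"x":-392,"y":554,"z":-100,"ax":0,"ay":0,"az":-0.39,"grip":0.9},{"x":-392,"y":554,"z":-100,"ax":0,"ay":0,"az":-0.39,"grip":0.9},{"x":-392,"y":554,"z":-100,"ax":0,"ay":0,"az":-0.39,"grip":0.9},{"x":-392,"y":554,"z":-100,"ax":0,"ay":0,"az":-0.39,"grip":0.9},{"x":-392,"y":554,"z":-100,"ax":0,"ay":0,"az":-0.39,"grip":0.9},{"x":-392,"y":554,"z":-100,"ax":0,"ay":0,"az":-0.39,"grip":0.9},{"x":-392,"y":554,"z":-100,"ax":0,"ay":0,"az":-0.39,"grip":0.9},{"x":-392,"y":554,"z":-100,"ax":0,"ay":0,"az":-0.39,"grip":0.9},{"x":-392,"y":554,"z":-100,"ax":0,"ay":0,"az":-0.39,"grip":0.9}])

```text
t: 2.95
ee_pos: [0.6014, 0.0366, 0.3311]
eef_rot: [[-0.054, 0.999, 0.001], [0.999, 0.054, -0.0], [-0.0, 0.0, -1.0]]
ft_force: [-0.0, 0.9, -0.9]
opening: 0.102
```

```bash
python3 - <<'E'
from h import *
s,c=shot('wrist');cv2.imwrite('pics/w2.png',c['img']);W=cloud(c);np.save('w2.npy',W)
np.set_printoptions(precision=4,suppress=True)
print(s['t'],s['ee_pos'],s['eef_rot'],s['opening'],s['qpos'],s['qvel']);print(c['mount'])
for l in('strip','boat_a_mid','boat_white_mid'):
  for r in silhouettes(l,'wrist')[:3]:
    m=r['pixels']&(c['range_z']>0);p=W[m];np.save(f'm_{l}.npy',r['pixels'])
    if len(p)>20:
      rc=cv2.minAreaRect((p[(p[:,2]>.012)|(l=='mat')][:,:2]*1000).astype(np.float32)) 
      print(l,round(r['confidence'],2),np.round(r['bbox']),rc,np.percentile(p[:,2],[2,50,98]))
E
```

```text
2.95 [0.6014 0.0366 0.3311] [[-0.0541  0.9985  0.0005]
 [ 0.9985  0.0541 -0.0003]
 [-0.0003  0.0005 -1.    ]] 0.10170358485385257 [ -2.7937  21.6047  84.5835  -0.0163  73.7823 -95.8908] [ 2.2819 -0.8059  2.1846  0.8555  0.3114  0.9478]
[[ 1.      0.0001 -0.0001  0.0003]
 [ 0.0001 -0.9482 -0.3176 -0.0809]
 [-0.0001  0.3176 -0.9482 -0.1428]
 [ 0.      0.      0.      1.    ]]
strip 0.86 [158. 180. 370. 230.] ((700.2724609375, 51.48503875732422), (80.57588958740234, 340.15301513671875), 3.4519007205963135) [0.0006 0.0242 0.0293]
boat_a_mid 0.95 [181. 141. 222. 216.] ((662.3527221679688, -50.869178771972656), (119.47577667236328, 62.09054946899414), 2.568878173828125) [0.0039 0.0099 0.0315]
boat_white_mid 0.95 [241. 141. 284. 219.] ((660.67431640625, 49.941917419433594), (124.63465881347656, 65.2117691040039), 3.1615443229675293) [0.0034 0.0065 0.0313]
```

View pics/w2.png

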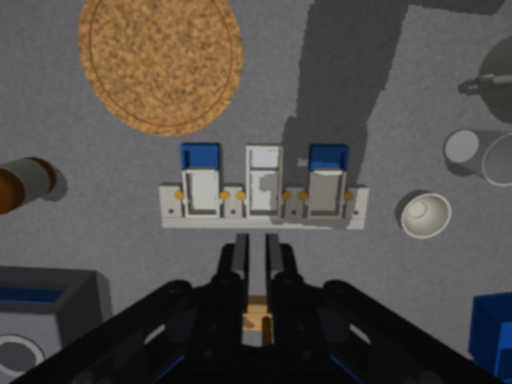

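The strip yaw is about 3.45°. Boat A (right bay) has its centre near (664, -50) mm. Going down into its pocket.

Emit:
step_arm(increments=[{"x":-90,"y":70,"z":60,"ax":0,"ay":0,"az":-0.006,"grip":0.95},{"x":-90,"y":70,"z":120,"ax":0,"ay":0,"az":-0.006,"grip":0.95},{"x":-90,"y":70,"z":180,"ax":0,"ay":0,"az":-0.006,"grip":0.95},{"x":-90,"y":70,"z":240,"ax":0,"ay":0,"az":-0.006,"grip":0.95},{"x":-90,"y":70,"z":275,"ax":0,"ay":0,"az":-0.006,"grip":0.95},{"x":-90,"y":70,"z":280,"ax":0,"ay":0,"az":-0.006,"grip":0.95},{"x":-90,"y":70,"z":292,"ax":0,"ay":0,"az":-0.006,"grip":0.95},{"x":-90,"y":70,"z":300,"ax":0,"ay":0,"az":-0.006,"grip":0.95},{"x":-90,"y":70,"z":308,"ax":0,"ay":0,"az":-0.006,"grip":0.95},{"x":-90,"y":70,"z":315,"ax":0,"ay":0,"az":-0.006,"grip":0.95},{"x":-90,"y":70,"z":320,"ax":0,"ay":0,"az":-0.006,"grip":0.95}])

```text
t: 4.53
ee_pos: [0.6741, -0.0449, 0.011]
eef_rot: [[-0.065, 0.998, -0.0], [0.998, 0.065, 0.0], [0.0, -0.0, -1.0]]
ft_force: [0.1, 0.4, 0.9]
opening: 0.053
```

```bash
python3 - <<'E'
from h import *
s,c=shot('scene');cv2.imwrite('pics/s3.png',cv2.resize(c['img'][150:290,170:370],None,fx=4,fy=4,interpolation=2))
np.set_printoptions(precision=4,suppress=True)
print(s['t'],s['ee_pos'],s['ft_force'],s['opening'])
E
```

```text
4.525 [ 0.6741 -0.0449  0.011 ] [0.1469 0.3838 0.8843] 0.05340640322942222
```

View pics/s3.png

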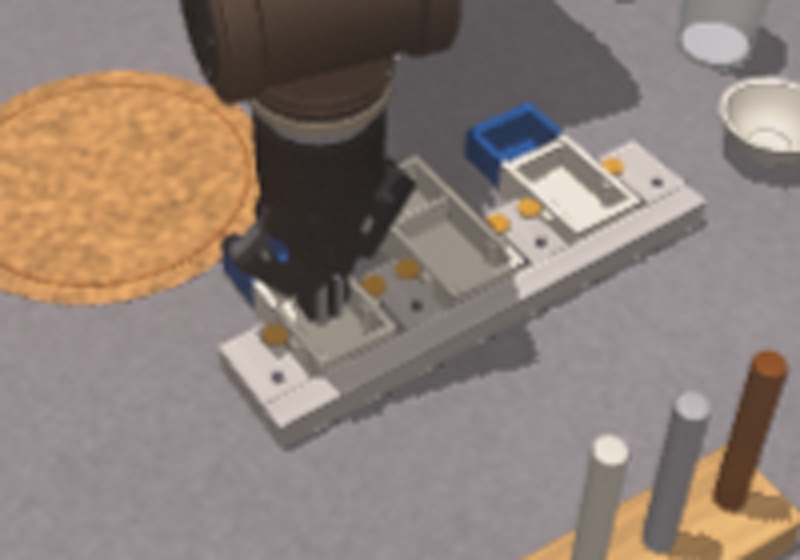

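The fingers are inside the right boat's rear pocket (322,300) and touching nothing. Now pulling slowly past the noses.

Emit:
step_arm(increments=[{"x":-4,"y":-5,"z":1,"ax":0,"ay":0,"az":0,"grip":0.95},{"x":-4,"y":-10,"z":1,"ax":0,"ay":0,"az":0,"grip":0.95},{"x":-4,"y":-13,"z":1,"ax":0,"ay":0,"az":0,"grip":0.95},{"x":-4,"y":-16,"z":1,"ax":0,"ay":0,"az":0,"grip":0.95},{"x":-4,"y":-19,"z":1,"ax":0,"ay":0,"az":0,"grip":0.95},{"x":-4,"y":-22,"z":1,"ax":0,"ay":0,"az":0,"grip":0.95},{"x":-4,"y":-25,"z":1,"ax":0,"ay":0,"az":0,"grip":0.95},{"x":-4,"y":-28,"z":1,"ax":0,"ay":0,"az":0,"grip":0.95},{"x":-4,"y":-31,"z":1,"ax":0,"ay":0,"az":0,"grip":0.95},{"x":-4,"y":-34,"z":1,"ax":0,"ay":0,"az":0,"grip":0.95},{"x":-4,"y":-37,"z":1,"ax":0,"ay":0,"az":0,"grip":0.95}])

```text
t: 5.95
ee_pos: [0.6366, -0.0512, 0.0093]
eef_rot: [[-0.065, 0.998, -0.002], [0.998, 0.065, 0.001], [0.001, -0.002, -1.0]]
ft_force: [1.3, -0.2, -1.2]
opening: 0.05
```

```bash
cat > look.py <<'E'
from h import *
import sys
np.set_printoptions(precision=4,suppress=True)
# blue-front centroid & whole-boat rect from top camera: usage look.py picname
s,c=shot('top');W=cloud(c);np.save('W.npy',W)
print(s['t'],s['ee_pos'],s['eef_rot'][0],s['ft_force'])
h=cv2.cvtColor(c['img'],cv2.COLOR_BGR2HSV);b=((h[...,0]>100)&(h[...,0]<125)&(h[...,1]>150)).astype(np.uint8)
n,l,st,ce=cv2.connectedComponentsWithStats(b)
for i in range(1,n):
    if st[i,4]>25:
        p=W[l==i];p=p[p[:,2]>.022]
        if len(p)>5 and p[:,0].min()>.3: print('blue',len(p),cv2.minAreaRect((p[:,:2]*1000).astype(np.float32)))
cv2.imwrite(f'pics/{sys.argv[1]}.png',cv2.resize(c['img'][130:290,170:370],None,fx=3,fy=3,interpolation=2))
E
python3 look.py t4
```

```text
5.95 [ 0.6366 -0.0512  0.0093] [-0.0649  0.9979 -0.0019] [ 1.2961 -0.1912 -1.1559]
blue 1877 ((764.3062744140625, 319.626953125), (842.46044921875, 231.77606201171875), 59.34937286376953)
blue 61 ((524.5699462890625, 97.74250793457031), (212.19854736328125, 61.723758697509766), 31.242958068847656)
```

Emit:
step_arm(increments=[{"x":0,"y":-6,"z":0,"ax":0,"ay":0,"az":0,"grip":0.95},{"x":0,"y":-14,"z":0,"ax":0,"ay":0,"az":0,"grip":0.95},{"x":0,"y":-23,"z":0,"ax":0,"ay":0,"az":0,"grip":0.95},{"x":0,"y":-33,"z":0,"ax":0,"ay":0,"az":0,"grip":0.95},{"x":0,"y":-43,"z":0,"ax":0,"ay":0,"az":0,"grip":0.95},{"x":0,"y":-53,"z":0,"ax":0,"ay":0,"az":0,"grip":0.95},{"x":0,"y":-63,"z":0,"ax":0,"ay":0,"az":0,"grip":0.95},{"x":0,"y":-73,"z":0,"ax":0,"ay":0,"az":0,"grip":0.95},{"x":0,"y":-83,"z":0,"ax":0,"ay":0,"az":0,"grip":0.95},{"x":0,"y":-93,"z":0,"ax":0,"ay":0,"az":0,"grip":0.95},{"x":0,"y":-101,"z":0,"ax":0,"ay":0,"az":0,"grip":0.95},{"x":0,"y":-108,"z":0,"ax":0,"ay":0,"az":0,"grip":0.95}])

```text
t: 7.5
ee_pos: [0.5282, -0.0583, 0.0095]
eef_rot: [[-0.065, 0.998, -0.002], [0.998, 0.065, 0.001], [0.001, -0.002, -1.0]]
ft_force: [1.1, 0.2, -0.7]
opening: 0.05
```

```bash
python3 look.py t5; python3 - <<'E'
from h import *
s,c=shot('scene');cv2.imwrite('pics/s5.png',cv2.resize(c['img'][140:290,130:340],None,fx=3.7,fy=3.7,interpolation=2))
E
```

```text
7.5 [ 0.5282 -0.0583  0.0095] [-0.0648  0.9979 -0.0018] [ 1.0831  0.157  -0.6668]
blue 1867 ((764.3765258789062, 320.6529846191406), (844.29736328125, 230.85105895996094), 59.34937286376953)
blue 26 ((595.6053466796875, 143.17147827148438), (5.306756496429443, 43.34846878051758), 4.103647708892822)
```

View pics/s5.png

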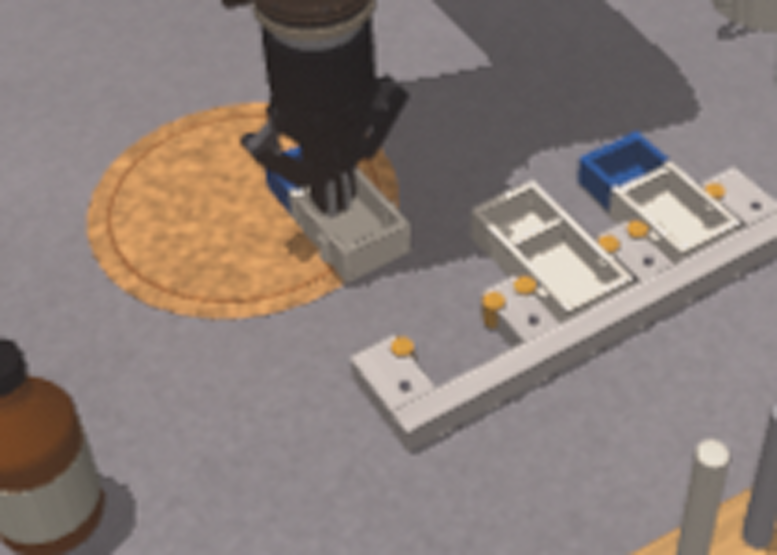

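The boat is out and clear, with the fingers still in its pocket (340,185), and the other two boats are still clipped. Next, slide it diagonally onto the right half of the mat.

Emit:
step_arm(increments=[{"x":-4,"y":-4,"z":0,"ax":0,"ay":0,"az":0,"grip":0.95},{"x":-8,"y":-8,"z":0,"ax":0,"ay":0,"az":0,"grip":0.95},{"x":-14,"y":-12,"z":0,"ax":0,"ay":0,"az":0,"grip":0.95},{"x":-20,"y":-16,"z":0,"ax":0,"ay":0,"az":0,"grip":0.95},{"x":-26,"y":-20,"z":0,"ax":0,"ay":0,"az":0,"grip":0.95},{"x":-32,"y":-24,"z":0,"ax":0,"ay":0,"az":0,"grip":0.95},{"x":-38,"y":-28,"z":0,"ax":0,"ay":0,"az":0,"grip":0.95},{"x":-44,"y":-32,"z":0,"ax":0,"ay":0,"az":0,"grip":0.95},{"x":-50,"y":-36,"z":0,"ax":0,"ay":0,"az":0,"grip":0.95},{"x":-56,"y":-40,"z":0,"ax":0,"ay":0,"az":0,"grip":0.95},{"x":-62,"y":-44,"z":0,"ax":0,"ay":0,"az":0,"grip":0.95},{"x":-68,"y":-48,"z":0,"ax":0,"ay":0,"az":0,"grip":0.95}])

```text
t: 9.1
ee_pos: [0.4842, -0.1296, 0.0096]
eef_rot: [[-0.065, 0.998, -0.003], [0.998, 0.065, 0.001], [0.001, -0.003, -1.0]]
ft_force: [0.6, 1.4, -1.3]
opening: 0.05
```

Emit:
step_arm(increments=[{"x":-6,"y":-4,"z":0,"ax":0,"ay":0,"az":0,"grip":0.95},{"x":-12,"y":-7,"z":0,"ax":0,"ay":0,"az":0,"grip":0.95},{"x":-17,"y":-9,"z":0,"ax":0,"ay":0,"az":0,"grip":0.95},{"x":-22,"y":-11,"z":0,"ax":0,"ay":0,"az":0,"grip":0.95},{"x":-27,"y":-13,"z":0,"ax":0,"ay":0,"az":0,"grip":0.95},{"x":-30,"y":-14,"z":0,"ax":0,"ay":0,"az":0,"grip":0.95},{"x":-30,"y":-14,"z":0,"ax":0,"ay":0,"az":0,"grip":0.95},{"x":-24,"y":-4,"z":0,"ax":0,"ay":0,"az":0,"grip":0.95},{"x":-24,"y":-4,"z":0,"ax":0,"ay":0,"az":0,"grip":0.95}])

```text
t: 10.22
ee_pos: [0.4826, -0.1533, 0.0096]
eef_rot: [[-0.066, 0.998, -0.002], [0.998, 0.066, 0.0], [0.001, -0.002, -1.0]]
ft_force: [1.2, -0.2, -0.4]
opening: 0.052
```

```bash
python3 look.py t6; python3 - <<'E'
from h import *
s,c=shot('scene');cv2.imwrite('pics/s6.png',cv2.resize(c['img'][130:290,130:340],None,fx=3.7,fy=3.7,interpolation=2))
E
```

```text
10.225 [ 0.4826 -0.1533  0.0096] [-0.0658  0.9978 -0.002 ] [ 1.1631 -0.2115 -0.3542]
blue 1877 ((763.9968872070312, 319.0859680175781), (841.214111328125, 231.79541015625), 59.34937286376953)
blue 25 ((593.84619140625, 152.7823486328125), (44.00679016113281, 8.813072204589844), 85.39666748046875)
```

View pics/s6.png

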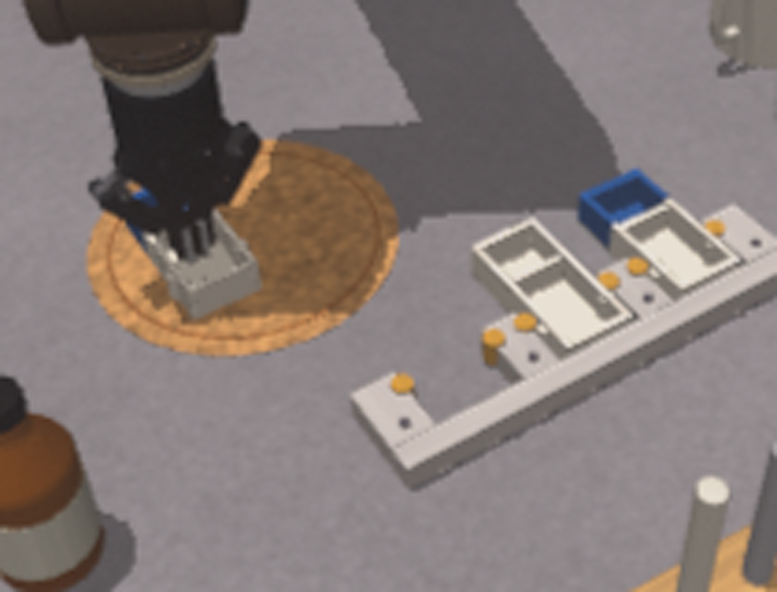

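Boat one is on the mat and upright, around (200,260), with the fingers backed off its walls. Raising, then looking from above the strip.

Emit:
step_arm(increments=[{"x":0,"y":0,"z":-8,"ax":0,"ay":0,"az":0,"grip":0.95},{"x":0,"y":0,"z":-18,"ax":0,"ay":0,"az":0,"grip":0.95},{"x":0,"y":0,"z":-35,"ax":0,"ay":0,"az":0,"grip":0.95},{"x":0,"y":0,"z":-80,"ax":0,"ay":0,"az":0,"grip":0.95},{"x":20,"y":20,"z":-130,"ax":0,"ay":0,"az":0,"grip":0.95},{"x":60,"y":50,"z":-180,"ax":0,"ay":0,"az":0,"grip":0.95},{"x":100,"y":80,"z":-220,"ax":0,"ay":0,"az":0,"grip":0.95},{"x":140,"y":110,"z":-260,"ax":0,"ay":0,"az":0,"grip":0.95},{"x":180,"y":130,"z":-300,"ax":0,"ay":0,"az":0,"grip":0.95},{"x":180,"y":130,"z":-320,"ax":0,"ay":0,"az":0,"grip":0.95},{"x":180,"y":130,"z":-320,"ax":0,"ay":0,"az":0,"grip":0.95}])

```text
t: 11.7
ee_pos: [0.6008, 0.0351, 0.3316]
eef_rot: [[-0.067, 0.998, 0.001], [0.998, 0.067, 0.0], [0.0, 0.001, -1.0]]
ft_force: [0.0, -0.2, -0.2]
opening: 0.053
```

```bash
cat > wlook.py <<'E'
from h import *
import sys
np.set_printoptions(precision=4,suppress=True)
s,c=shot('wrist');cv2.imwrite(f'pics/{sys.argv[1]}.png',c['img']);W=cloud(c)
print(s['t'],s['ee_pos'],s['eef_rot'],s['qvel'])
for l in sys.argv[2:]:
  for r in silhouettes(l,'wrist')[:4]:
    m=r['pixels']&(c['range_z']>0);p=W[m];q=p[p[:,2]>.012] if l!='mat' else p
    if len(q)>20: print(l,round(r['confidence'],2),np.round(r['bbox']),cv2.minAreaRect((q[:,:2]*1000).astype(np.float32)),np.percentile(p[:,2],[2,98]))
E
python3 wlook.py w7 boat_a_mid boat_white_mid mat strip
```

```text
11.7 [0.6008 0.0351 0.3316] [[-0.0668  0.9978  0.0011]
 [ 0.9978  0.0668  0.0005]
 [ 0.0004  0.0011 -1.    ]] [-1.4869  1.5051  3.7502 -0.0596 -1.9399 -0.3939]
boat_a_mid 0.97 [ 98.   0. 158.  94.] ((477.57452392578125, -154.83200073242188), (118.92035675048828, 65.27900695800781), 6.6027445793151855) [0.003  0.0314]
boat_white_mid 0.69 [242. 141. 284. 218.] ((658.3865356445312, 49.041664123535156), (119.97386932373047, 63.7652473449707), 3.0644490718841553) [0.0036 0.0313]
boat_white_mid 0.57 [ 98.   0. 158.  93.] ((477.5886535644531, -154.9536895751953), (118.92035675048828, 65.52405548095703), 6.6027445793151855) [0.0032 0.0314]
mat 0.68 [ 79.   0. 244. 136.] ((502.3023376464844, -110.93118286132812), (185.79324340820312, 238.98583984375), 3.810495376586914) [-0.0006  0.0032]
strip 0.69 [158. 180. 369. 231.] ((702.3841552734375, 52.32801818847656), (74.51499938964844, 339.09405517578125), 2.6725313663482666) [0.0068 0.0278]
```

View pics/w7.png

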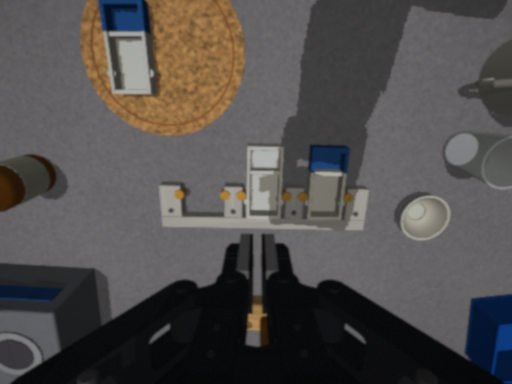

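Boat one lies wholly on the mat: centre (478, -155) mm against the mat centre (475, -111), with its far corner about 100 mm out of the 120 mm radius. The white boat is still home. Now the left boat.

Emit:
step_arm(increments=[{"x":55,"y":36,"z":30,"ax":0,"ay":0,"az":0.007,"grip":0.95},{"x":110,"y":71,"z":80,"ax":0,"ay":0,"az":0.007,"grip":0.95},{"x":110,"y":71,"z":140,"ax":0,"ay":0,"az":0.007,"grip":0.95},{"x":110,"y":71,"z":200,"ax":0,"ay":0,"az":0.007,"grip":0.95},{"x":110,"y":71,"z":250,"ax":0,"ay":0,"az":0.007,"grip":0.95},{"x":110,"y":71,"z":275,"ax":0,"ay":0,"az":0.007,"grip":0.95},{"x":110,"y":71,"z":280,"ax":0,"ay":0,"az":0.007,"grip":0.95},{"x":110,"y":71,"z":292,"ax":0,"ay":0,"az":0.007,"grip":0.95},{"x":110,"y":71,"z":300,"ax":0,"ay":0,"az":0.007,"grip":0.95},{"x":110,"y":71,"z":308,"ax":0,"ay":0,"az":0.007,"grip":0.95},{"x":110,"y":71,"z":315,"ax":0,"ay":0,"az":0.007,"grip":0.95},{"x":110,"y":71,"z":321,"ax":0,"ay":0,"az":0.007,"grip":0.95}])

```text
t: 13.45
ee_pos: [0.6625, 0.1485, 0.0069]
eef_rot: [[-0.058, 0.998, -0.004], [0.998, 0.058, 0.001], [0.001, -0.004, -1.0]]
ft_force: [-0.2, -0.1, -0.6]
opening: 0.049
```

Emit:
step_arm(increments=[{"x":0,"y":-5,"z":-3,"ax":0,"ay":0,"az":0,"grip":0.95},{"x":0,"y":-10,"z":-3,"ax":0,"ay":0,"az":0,"grip":0.95},{"x":0,"y":-13,"z":-3,"ax":0,"ay":0,"az":0,"grip":0.95},{"x":0,"y":-16,"z":-3,"ax":0,"ay":0,"az":0,"grip":0.95},{"x":0,"y":-19,"z":-3,"ax":0,"ay":0,"az":0,"grip":0.95},{"x":0,"y":-22,"z":-3,"ax":0,"ay":0,"az":0,"grip":0.95},{"x":0,"y":-25,"z":-3,"ax":0,"ay":0,"az":0,"grip":0.95},{"x":0,"y":-28,"z":-3,"ax":0,"ay":0,"az":0,"grip":0.95},{"x":0,"y":-31,"z":-3,"ax":0,"ay":0,"az":0,"grip":0.95},{"x":0,"y":-34,"z":-3,"ax":0,"ay":0,"az":0,"grip":0.95},{"x":0,"y":-37,"z":-3,"ax":0,"ay":0,"az":0,"grip":0.95},{"x":0,"y":-40,"z":-3,"ax":0,"ay":0,"az":0,"grip":0.95}])

```text
t: 14.95
ee_pos: [0.6224, 0.1462, 0.01]
eef_rot: [[-0.058, 0.998, -0.004], [0.998, 0.058, 0.001], [0.001, -0.004, -1.0]]
ft_force: [2.1, 0.5, -1.4]
opening: 0.051
```

Emit:
step_arm(increments=[{"x":0,"y":-6,"z":0,"ax":0,"ay":0,"az":0,"grip":0.95},{"x":0,"y":-14,"z":0,"ax":0,"ay":0,"az":0,"grip":0.95},{"x":0,"y":-23,"z":0,"ax":0,"ay":0,"az":0,"grip":0.95},{"x":0,"y":-33,"z":0,"ax":0,"ay":0,"az":0,"grip":0.95},{"x":0,"y":-43,"z":0,"ax":0,"ay":0,"az":0,"grip":0.95},{"x":0,"y":-53,"z":0,"ax":0,"ay":0,"az":0,"grip":0.95},{"x":0,"y":-63,"z":0,"ax":0,"ay":0,"az":0,"grip":0.95},{"x":0,"y":-73,"z":0,"ax":0,"ay":0,"az":0,"grip":0.95},{"x":0,"y":-83,"z":0,"ax":0,"ay":0,"az":0,"grip":0.95},{"x":0,"y":-93,"z":0,"ax":0,"ay":0,"az":0,"grip":0.95},{"x":0,"y":-102,"z":0,"ax":0,"ay":0,"az":0,"grip":0.95},{"x":0,"y":-108,"z":0,"ax":0,"ay":0,"az":0,"grip":0.95}])

```text
t: 16.45
ee_pos: [0.514, 0.1399, 0.0105]
eef_rot: [[-0.058, 0.998, -0.004], [0.998, 0.058, 0.001], [0.001, -0.004, -1.0]]
ft_force: [1.7, 0.4, -0.4]
opening: 0.045
```

```bash
python3 - <<'E'
from h import *
s,c=shot('scene');print(s['t'],s['ee_pos']);cv2.imwrite('pics/s8.png',cv2.resize(c['img'][100:290,130:380],None,fx=3.1,fy=3.1,interpolation=2))
E
```

```text
16.45 [0.514043   0.1398851  0.01052729]
```

View pics/s8.png

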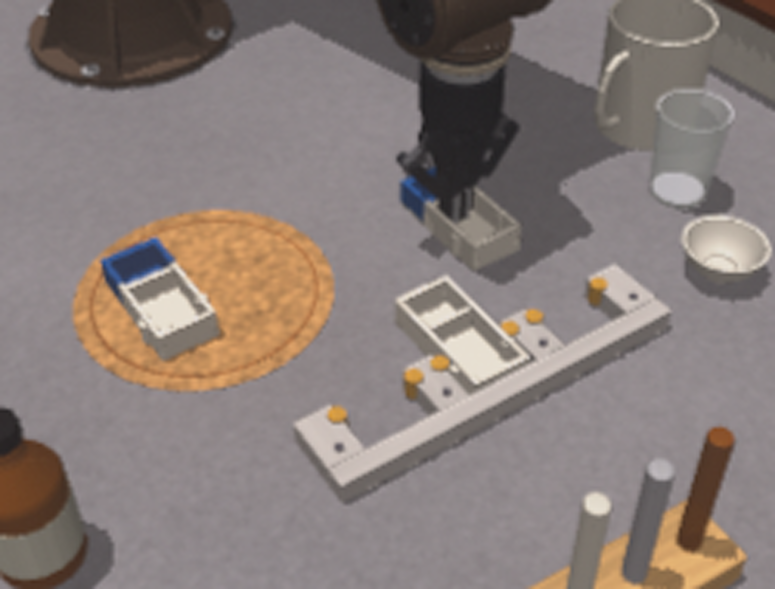

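The second boat is out and clear, with the fingers at (455,205). The white boat is still clipped at (460,330), and the first boat has not moved. Sliding sideways onto the left half of the mat.

Emit:
step_arm(increments=[{"x":-4,"y":-3,"z":0,"ax":0,"ay":0,"az":0,"grip":0.95},{"x":-8,"y":-5,"z":0,"ax":0,"ay":0,"az":0,"grip":0.95},{"x":-14,"y":-7,"z":0,"ax":0,"ay":0,"az":0,"grip":0.95},{"x":-20,"y":-9,"z":0,"ax":0,"ay":0,"az":0,"grip":0.95},{"x":-27,"y":-11,"z":0,"ax":0,"ay":0,"az":0,"grip":0.95},{"x":-34,"y":-13,"z":0,"ax":0,"ay":0,"az":0,"grip":0.95},{"x":-41,"y":-15,"z":0,"ax":0,"ay":0,"az":0,"grip":0.95},{"x":-48,"y":-17,"z":0,"ax":0,"ay":0,"az":0,"grip":0.95},{"x":-55,"y":-19,"z":0,"ax":0,"ay":0,"az":0,"grip":0.95},{"x":-62,"y":-21,"z":0,"ax":0,"ay":0,"az":0,"grip":0.95},{"x":-69,"y":-23,"z":0,"ax":0,"ay":0,"az":0,"grip":0.95},{"x":-76,"y":-25,"z":0,"ax":0,"ay":0,"az":0,"grip":0.95}])

```text
t: 18.0
ee_pos: [0.4928, 0.0621, 0.0105]
eef_rot: [[-0.058, 0.998, -0.005], [0.998, 0.058, 0.001], [0.001, -0.005, -1.0]]
ft_force: [0.1, 1.5, 0.1]
opening: 0.046
```

Emit:
step_arm(increments=[{"x":-7,"y":-2,"z":0,"ax":0,"ay":0,"az":0,"grip":0.95},{"x":-14,"y":-4,"z":0,"ax":0,"ay":0,"az":0,"grip":0.95},{"x":-21,"y":-6,"z":0,"ax":0,"ay":0,"az":0,"grip":0.95},{"x":-28,"y":-8,"z":0,"ax":0,"ay":0,"az":0,"grip":0.95},{"x":-35,"y":-10,"z":0,"ax":0,"ay":0,"az":0,"grip":0.95},{"x":-42,"y":-12,"z":0,"ax":0,"ay":0,"az":0,"grip":0.95},{"x":-49,"y":-14,"z":0,"ax":0,"ay":0,"az":0,"grip":0.95},{"x":-56,"y":-16,"z":0,"ax":0,"ay":0,"az":0,"grip":0.95},{"x":-63,"y":-18,"z":0,"ax":0,"ay":0,"az":0,"grip":0.95},{"x":-70,"y":-19,"z":0,"ax":0,"ay":0,"az":0,"grip":0.95}])

```text
t: 19.25
ee_pos: [0.4777, -0.0094, 0.0105]
eef_rot: [[-0.058, 0.998, -0.005], [0.998, 0.058, 0.001], [0.001, -0.005, -1.0]]
ft_force: [0.7, 0.7, -1.1]
opening: 0.05
```

```bash
python3 - <<'E'
from h import *
s,c=shot('scene');print(s['t'],s['ee_pos'],s['ft_force']);cv2.imwrite('pics/s9.png',cv2.resize(c['img'][130:270,130:340],None,fx=3.7,fy=3.7,interpolation=2))
E
```

```text
19.25 [ 0.4776694  -0.00936975  0.01054772] [ 0.71901688  0.7425002  -1.0535339 ]
```

View pics/s9.png

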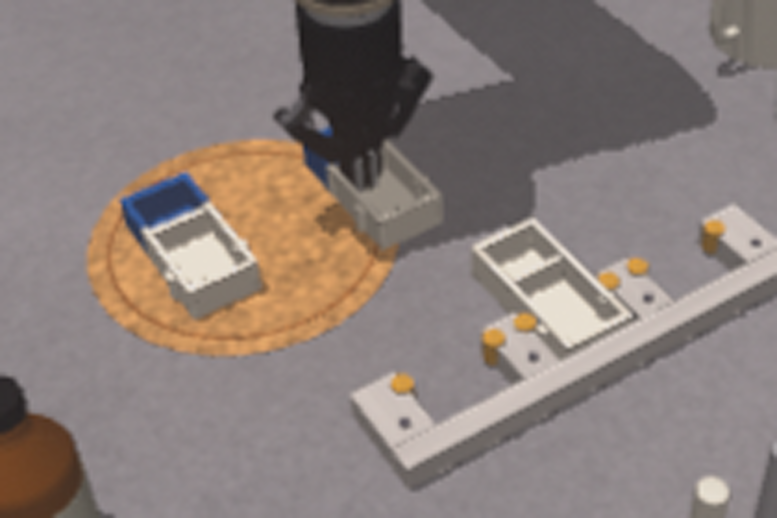

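Tracking well: the boat is entering the mat at (380,200). Finishing the slide and backing off the walls.

Emit:
step_arm(increments=[{"x":-7,"y":-1,"z":0,"ax":0,"ay":0,"az":0,"grip":0.95},{"x":-14,"y":-2,"z":0,"ax":0,"ay":0,"az":0,"grip":0.95},{"x":-21,"y":-3,"z":0,"ax":0,"ay":0,"az":0,"grip":0.95},{"x":-28,"y":-4,"z":0,"ax":0,"ay":0,"az":0,"grip":0.95},{"x":-35,"y":-5,"z":0,"ax":0,"ay":0,"az":0,"grip":0.95},{"x":-42,"y":-6,"z":0,"ax":0,"ay":0,"az":0,"grip":0.95},{"x":-49,"y":-7,"z":0,"ax":0,"ay":0,"az":0,"grip":0.95},{"x":-55,"y":-8,"z":0,"ax":0,"ay":0,"az":0,"grip":0.95},{"x":-60,"y":-9,"z":0,"ax":0,"ay":0,"az":0,"grip":0.95},{"x":-64,"y":-9,"z":0,"ax":0,"ay":0,"az":0,"grip":0.95},{"x":-64,"y":-9,"z":0,"ax":0,"ay":0,"az":0,"grip":0.95}])

```text
t: 20.68
ee_pos: [0.4725, -0.0747, 0.0105]
eef_rot: [[-0.057, 0.998, -0.005], [0.998, 0.057, 0.001], [0.001, -0.005, -1.0]]
ft_force: [0.2, 0.4, -0.4]
opening: 0.051
```

Emit:
step_arm(increments=[{"x":6,"y":10,"z":0,"ax":0,"ay":0,"az":0,"grip":0.95},{"x":6,"y":10,"z":0,"ax":0,"ay":0,"az":0,"grip":0.95},{"x":6,"y":10,"z":-8,"ax":0,"ay":0,"az":0,"grip":0.95},{"x":6,"y":10,"z":-18,"ax":0,"ay":0,"az":0,"grip":0.95},{"x":6,"y":10,"z":-35,"ax":0,"ay":0,"az":0,"grip":0.95},{"x":6,"y":10,"z":-80,"ax":0,"ay":0,"az":0,"grip":0.95},{"x":30,"y":40,"z":-130,"ax":0,"ay":0,"az":0,"grip":0.95},{"x":60,"y":80,"z":-180,"ax":0,"ay":0,"az":0,"grip":0.95},{"x":90,"y":110,"z":-220,"ax":0,"ay":0,"az":0,"grip":0.95},{"x":110,"y":120,"z":-270,"ax":0,"ay":0,"az":0,"grip":0.95},{"x":110,"y":120,"z":-310,"ax":0,"ay":0,"az":0,"grip":0.95},{"x":110,"y":120,"z":-320,"ax":0,"ay":0,"az":0,"grip":0.95}])

```text
t: 22.18
ee_pos: [0.5876, 0.0422, 0.3333]
eef_rot: [[-0.058, 0.998, -0.001], [0.998, 0.058, 0.0], [0.0, -0.001, -1.0]]
ft_force: [-0.2, -1.0, -1.1]
opening: 0.052
```

```bash
python3 wlook.py w10 boat_a_mid boat_white_mid mat; python3 - <<'E'
from h import *
s,c=shot('top');W=cloud(c)
for l in('boat_a_mid','boat_white_mid','mat','beaker','dish','bottle','jug','tongs'):
    for r in silhouettes(l,'top')[:2]:
        p=W[r['pixels']&(c['range_z']>0)]
        if len(p): print(l,round(r['confidence'],2),np.round(np.percentile(p,[2,50,98],axis=0),3).tolist())
E
```

```text
22.175 [0.5876 0.0422 0.3333] [[-0.0577  0.9983 -0.0006]
 [ 0.9983  0.0577  0.0003]
 [ 0.0003 -0.0006 -1.    ]] [-0.8014 -1.154  -3.9433 -0.0853  8.3421 -0.0733]
boat_a_mid 0.57 [ 95.  12. 151. 104.] ((475.75390625, -153.0685272216797), (120.29979705810547, 65.56414794921875), 3.2734766006469727) [0.0029 0.0315]
boat_white_mid 0.66 [237. 150. 279. 224.] ((658.401611328125, 49.803497314453125), (120.12744140625, 61.20131301879883), 2.523082971572876) [0.0036 0.0314]
mat 0.83 [ 77.   1. 238. 145.] ((494.7017822265625, -109.81136322021484), (200.9464874267578, 240.04608154296875), 3.369227647781372) [-0.0006  0.0033]
mat 0.68 [[0.362, -0.223, -0.003], [0.467, -0.126, 0.002], [0.586, -0.044, 0.007]]
mat 0.53 [[0.549, 0.024, -0.0], [0.599, 0.048, 0.027], [0.613, 0.076, 0.479]]
beaker 0.77 [[0.552, 0.33, 0.002], [0.587, 0.377, 0.055], [0.616, 0.396, 0.103]]
dish 0.84 [[0.66, 0.282, 0.002], [0.699, 0.321, 0.018], [0.73, 0.352, 0.038]]
dish 0.57 [[0.415, -0.095, 0.002], [0.466, -0.072, 0.008], [0.531, -0.043, 0.034]]
bottle 0.84 [[0.638, -0.354, 0.005], [0.661, -0.313, 0.102], [0.695, -0.293, 0.153]]
jug 0.58 [[0.421, 0.34, 0.001], [0.473, 0.433, 0.057], [0.522, 0.467, 0.133]]
tongs 0.94 [[0.343, -0.424, -0.001], [0.436, -0.398, 0.009], [0.573, -0.368, 0.015]]
```

View pics/w10.png

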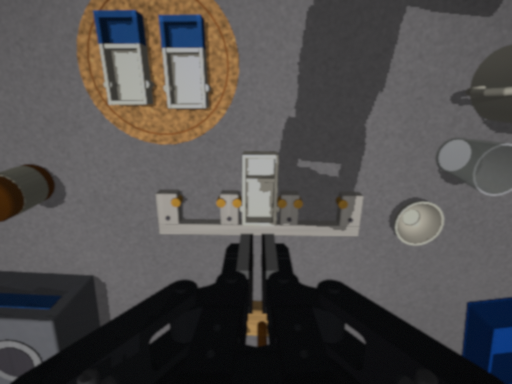

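Both boats are wholly on the mat, at (120,57) and (185,60). The white boat is clipped at (260,190), and the other labware stands where it was. Handing in.

```bash
python3 -c "
from station import job_done
print(job_done())"
```

```text
the job is handed in; nothing more can be done
None
```

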